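# Register the printing block in the corner pocket

## Task

Without gripping or lifting it, push the brass-faced printing block across the registration board with your fingertips until it lies flat against the rail, before it enters the corner pocket; then slide it along the rail into the corner pocket until it is fully home, flush against both the rail and the end stop. Leave the red block and everything else where they are, and finish clear of the work.

Things in the scene. Friction and masses are not known exactly. Their poses are not given: they have to be found in the camera images.
- jig: registration board fixed to the table: grey slab 220 mm (its x) by 400 mm (its y), 12 mm thick, origin at centre of underside, x away from the robot, y to the left; position and yaw (within 0.22 rad) vary. On it, rising 16 mm above the slab: a dark steel rail along the far side, and at the rail's left end a blue end stop and a blue cheek that form the corner pocket. Nothing of it moves when pushed.
- rail_mid (a point): point at the foot of the rail's inner (near) face, midway along it, on the slab's top: x = +90 mm, y = 0 of the board, same axes. The rail runs along y from -195 to +195 mm, 16 mm wide, 16 mm high.
- pocket_mouth (a point): centre of the mouth of the pocket's straight part, on the slab's top (x = +65.5, y = +130 mm of the board). The pocket lies between the rail and the cheek (12 mm thick, inner face at x = +41 mm, y = +130 to +170 mm): 49 mm wide, 40 mm deep, open towards -y, ending at the end stop's face at y = +170 mm. A short blue lead-in flares from the cheek, away from the rail, back to y = +114 mm.
- seat (a point): point on the slab's top where the centre of the brass block's underside is when the block is fully home, touching both rail and end stop: x = +67.5, y = +135 mm of the board, same axes. Home, the block sticks out of the pocket's straight part by 30 mm.
- brass_block: brass-faced printing block: pale wood with a brass plate on top, 45 mm (its x) by 70 mm (its y) by 22 mm high, 0.07 to 0.16 kg, loose, flat on the board between rail and robot, right of the pocket, long side roughly along the rail (within 0.4 rad). Origin at centre of underside. Its far long side (+x) goes against the rail, its left short side (+y) against the end stop. Slides with under 2 N.
- red_block: red-faced printing block of the same size, lying beside the brass one on the board, on its left or on its right (centres 100 to 140 mm apart along the rail, 125 to 145 mm short of the rail's face). To be left alone.
- ink_jar: green bottle with paper label and black cap, 56 mm across, 120 mm tall, on the table left of the board; origin at centre of underside. A bystander.
- ink_tin: blue round tin, 100 mm across, 75 mm tall, on the table right of the board; origin at centre of underside. A bystander.
- palette_knife: flat spatula lying on the table beyond the board. A bystander.
- roller: ink roller with black rubber drum 80 mm wide and dark wooden handle, lying on the table left of the board. A bystander.
- squeegee: wooden squeegee 220 mm long with a green blade, lying on the table at the right. A bystander.
- brush_mug: white ceramic mug, 80 mm across, 95 mm tall, far right. A bystander.
- ink_pot: small round amber jar with black lid, 36 mm across, 42 mm tall, standing on the registration board near its left near corner, in front of the pocket; origin at centre of underside. A bystander.

How it is judged:
On the way, in this order (a step that is already met when the one before it is completed fails the run):
1. the brass block lies flat against the rail, still short of the pocket's straight part (x of brass_block in the frame of seat between -0.003 and 0.003 m and angle between the x axis of brass_block and the x axis of jig, either way round below 0.07 rad and angle between brass_block's own z axis and vertical below 0.08 rad and y of brass_block in the frame of seat below -0.045 m), for 0.2 s.
2. the brass block, close against the rail, enters the pocket's mouth (x of brass_block in the frame of seat between -0.006 and 0.003 m and y of brass_block in the frame of seat between -0.035 and -0.004 m).
At the end, for the whole second after the job is handed in: the brass block rests flat on the board in the corner pocket, its centre within 3 mm of the seat along and across the rail and square to the rail within 0.07 rad (4 degrees), at rest; the red block has moved less than 10 mm and every other thing less than 15 mm (x of brass_block in the frame of seat between -0.003 and 0.003 m and angle between the x axis of brass_block and the x axis of jig, either way round below 0.07 rad and angle between brass_block's own z axis and vertical below 0.08 rad and y of brass_block in the frame of seat between -0.003 and 0.003 m and z of brass_block in the frame of seat between -0.003 and 0.003 m and linear speed of brass_block below 0.01 m/s and distance of red_block from where it was at the start of the episode below 0.01 m and distance of each of ink_jar, ink_tin, palette_knife, roller, squeegee, brush_mug, ink_pot from where it was at the start of the episode below 0.015 m); the robot touches nothing.
It fails at once if the brass block is lifted (8 mm or more off the board) (z of brass_block in the frame of seat above 0.008 m).
It fails at once if the brass block is tipped (more than 0.25 rad) (angle between brass_block's own z axis and vertical above 0.25 rad).
It fails at once if the red block is moved 10 mm or more (distance of red_block from where it was at the start of the episode above 0.01 m).
It fails at once if a bystander is moved 15 mm or more (distance of any of ink_jar, ink_tin, palette_knife, roller, squeegee, brush_mug, ink_pot from where it was at the start of the episode above 0.015 m).
It also fails if it takes over 56 s, if anything falls off the work surface, if the arm or the gripper's body presses on something with over 40 N, if the wrist force passes 120 N, or if a joint passes its speed limit or range.

## Robot

A 6-joint arm with a two-finger parallel gripper is mounted at the origin on the work surface. World frame = base frame: x ahead of the robot, y to its left, z up, the work surface at z = 0. Lengths are in m, angles in rad, forces in N, time in s.
With the tool pointing down it reaches from about 0.375 to 0.9 m from the base axis. Payload 3.1 kg.
Tool frame: the origin (TCP) lies midway between the tips of the shut fingers; the grasp point (between the pads) lies pinch_z behind it (pinch_z is the distance from the TCP to the grasp point, in m); y points along the fingers, z is the direction in which the jaws open and shut, and the axes are right-handed (so a half turn about y gives the same grasp; the last joint's range is limited). The gripper opens to 87 mm and grips with 3 to 60 N. Pads are 19 mm wide; open, the fingers measure 117 mm over their backs; the gripper's body (75 mm by 190 mm) begins 51 mm behind the grasp point.
Start: joints at [-0.178, 0.527, 1.433, -0, 1.181, -0.178], TCP at [0.625, 0, 0.223] pointing down, gripper open.
Joint ranges: [-3.08, 3.08], [-0.75, 2.2], [0.22, 2.44], [-1.43, 4.57], [0, 2.65], [-2.85, 2.85]. Speed limits (rad/s): [2.79, 2.79, 3.14, 3.14, 3.14, 3.14].

## Interface

Orientations are given as a unit quaternion [x, y, z, w].
In Python, from rig import get_obs, camera, hand_in, pinch_z gives the robot as it stands. The module is installed in compiled form; this text tells all that it offers.
- The arm moves only by the tool arm_command, never from a script. Its argument "plan" is a list of rows, each a list of 2 entries, a list of its own where there are three numbers: the shift along the world's x, y, z in units of 25 mm (1.0 is 25 mm), then the turn about the world's z in units of 5 degrees (1.0 is 5 degrees). A call has 1 to 5 rows; each row is the pose to reach, as a shift and turn from the pose commanded when the call began; what a row does not reach only later rows make up. A row lasts 1/10 s, in which the tool goes at most 50 mm and 8.59 degrees, less where a joint would pass 70% of its speed; a pose out of reach is approached as far as the arm can. A call with a gripper value outside its range is refused whole. "fingers" is the opening, from -1 (shut) to 1 (fully open), set as the call begins (left out, the last holds). The fingers move at their own pace and stop on an object; "force" is the grip in N (left out, the last holds). Time passes only in rows, so rows that repeat a pose let the fingers close. It gives the time, the measured TCP pose, the force and the opening at its end, in the units of the state.
- get_obs(): the state, without advancing time (a new reading comes with each control period).
- camera(name): name is "scene" or "side" or "wrist"; returns a dict with "pixels" (480x640x3 uint8, red, green, blue), "camera_matrix" (3x3 intrinsics, pixels), "R" (3x3) and "t" (3): a world point X has camera coordinates R X + t. Camera axes: x right, y down, z forward; pixel columns grow to the right and rows downward; lengths in m; the calibration is good to about 2 mm. A picture is of the moment at which its call begins. There is no depth.
- hand_in(): hands the job in, once; it reports no verdict.
The state is a dict: "time": time; "q": joint angles; "joint_velocities": joint speeds; "joint_torque": joint torques, N m; "position": TCP position; "tool_rot": TCP orientation; "ft_force": force on the tool from outside, world axes, zero at the start; "moment": the same for the moment, N m; "grip_width": finger opening in m.
Only numpy, scipy, OpenCV 4.12 (cv2) and the standard library are available. Lean on these libraries where they do the work, as an engineer would, in place of code of your own. Each camera call takes 0.05 s, during which the arm holds its last target.

## Working session

There is one attempt and no reset: what is moved stays moved. The work goes in short steps, Python scripts to look and compute and a tool call to move; the robot and the scene stay as the last step left them, time stands still between calls to the robot, and variables do not carry over. Pictures are saved under pics/ and viewed, and the job is handed in when it is done.

Besides the shell and the picture viewer there is one more tool, called after "Call:" as name([rows], argument=value, ...), one row to a line, values as JSON. arm_command: Moves the arm, as the interface text tells. Its arguments: {"type":"object","properties":{"plan":{"type":"array"},"fingers":{"type":"number"},"force":{"type":"number"}},"required":["plan"]}

```bash
mkdir -p pics; ls
python3 - <<'E'
from rig import get_obs,camera,pinch_z
import cv2,numpy as np,pickle
o=get_obs();print(o['time'],o['position'],o['tool_rot'],o['grip_width'],o['ft_force'],pinch_z)
for n in ['scene','side','wrist']:
    c=camera(n);cv2.imwrite(f'pics/{n}0.png',c['pixels'][:,:,::-1]);pickle.dump(c,open(f'{n}0.pkl','wb'))
    print(n,c['camera_matrix'].tolist(),(-c['R'].T@c['t']).round(3))
E
```

```text
pics
0.0 [6.24275669e-01 1.56296080e-04 2.21609671e-01] [-0.50042368  0.50060809 -0.49939454  0.4995726 ] 0.08666488610902646 [ 0.19027101  0.48508868 -0.43419898] 0.0187
scene [[457.92460668267836, 0.0, 321.49188545083274], [0.0, 457.92460668267836, 246.9984841637398], [0.0, 0.0, 1.0]] [ 1.005 -0.559  0.891]
side [[488.26285642985505, 0.0, 317.26657072116467], [0.0, 488.26285642985505, 244.76137341237137], [0.0, 0.0, 1.0]] [0.374 0.984 0.656]
wrist [[343.84712656573464, 0.0, 323.24050971212426], [0.0, 343.84712656573464, 243.80181303592144], [0.0, 0.0, 1.0]] [0.625 0.083 0.384]
```

View pics/scene0.png

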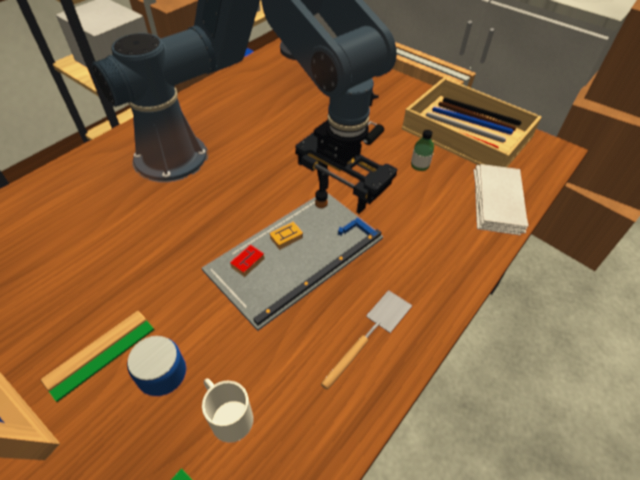

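View pics/side0.png

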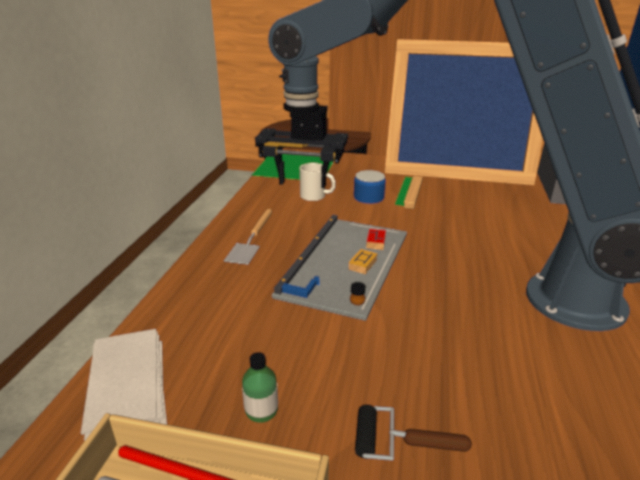

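View pics/wrist0.png

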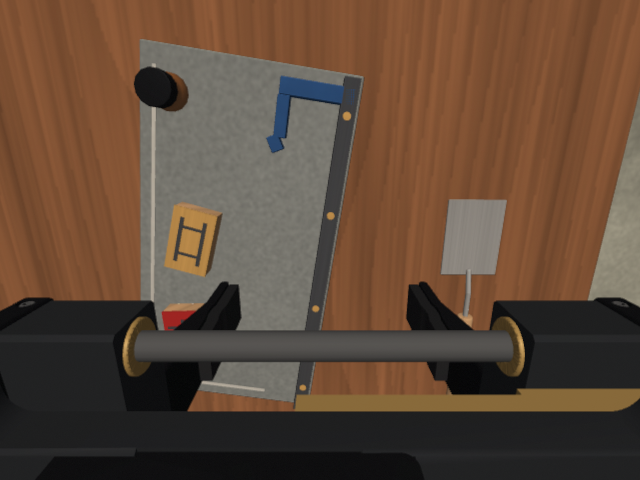

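Run:
```python
import cv2
a=cv2.imread('pics/wrist0.png')[20:220,120:380];cv2.imwrite('pics/w0z.png',cv2.resize(a,None,fx=3,fy=3,interpolation=cv2.INTER_CUBIC))
a=cv2.imread('pics/wrist0.png')[190:420,120:380];cv2.imwrite('pics/w0z2.png',cv2.resize(a,None,fx=2.6,fy=2.6,interpolation=cv2.INTER_CUBIC))
a=cv2.imread('pics/scene0.png')[185:335,195:395];cv2.imwrite('pics/s0z.png',cv2.resize(a,None,fx=4,fy=4,interpolation=cv2.INTER_CUBIC))
```

```text
(no output)
```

View pics/w0z.png

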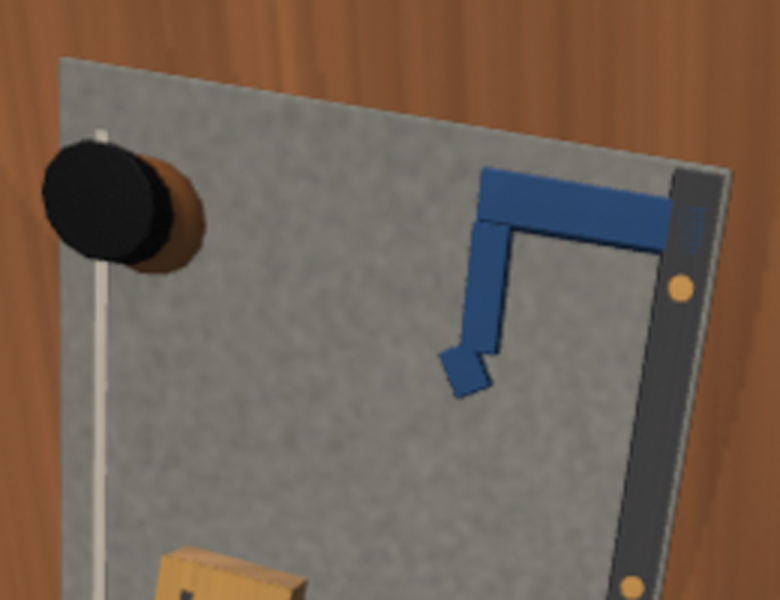

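View pics/w0z2.png

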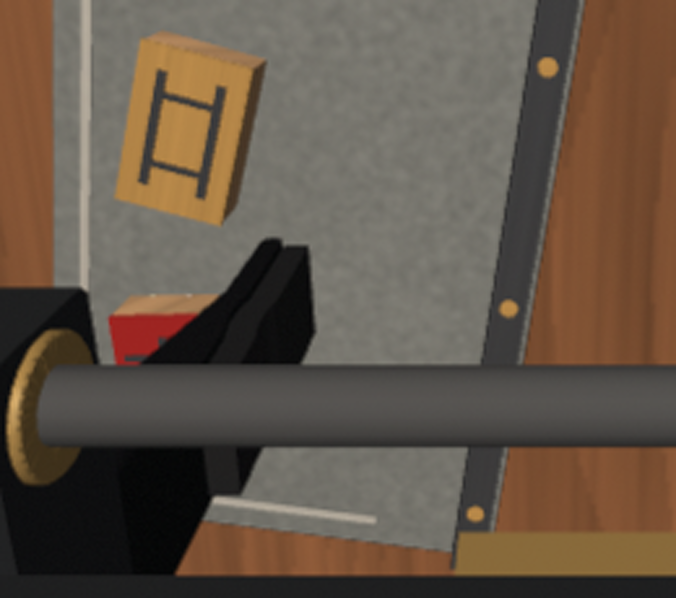

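View pics/s0z.png

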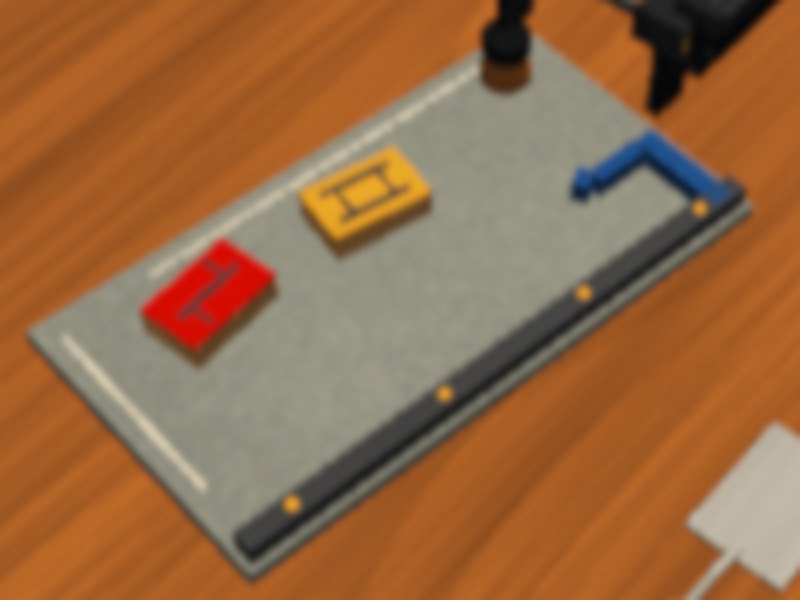

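```bash
cat > h.py <<'E'
import numpy as np,pickle
from scipy.optimize import least_squares
def proj(c,X):
    p=X@c['R'].T+c['t'];p=p@c['camera_matrix'].T;return p[:,:2]/p[:,2:]
def place(p,L):
    L=np.atleast_2d(L).astype(float);c,s=np.cos(p[2]),np.sin(p[2])
    return np.c_[p[0]+c*L[:,0]-s*L[:,1],p[1]+s*L[:,0]+c*L[:,1],L[:,2]]
def fit(obs,x0):
    f=lambda p:np.concatenate([(proj(c,place(p,L))-np.array(U)).ravel() for c,L,U in obs])
    r=least_squares(f,x0,loss='soft_l1');return r.x,f(r.x).reshape(-1,2)
def rel(j,p):
    d=np.array(p[:2])-j[:2];c,s=np.cos(j[2]),np.sin(j[2])
    return np.array([c*d[0]+s*d[1],-s*d[0]+c*d[1],p[2]-j[2]])
def world(j,x,y): return place(j,[[x,y,0]])[0,:2]
E
python3 - <<'E'
from h import *
W=pickle.load(open('wrist0.pkl','rb'));S=pickle.load(open('scene0.pkl','rb'))
w=lambda a:np.array(a)/3+[120,20]
w2=lambda a:np.array(a)/2.6+[120,190]
s=lambda a:np.array(a)/4+[195,185]
m=np.array
WL=m([[-110,200,12],[110,200,12],[90,195,28],[41,170,28],[90,170,28],[41,130,28]])/1e3
WU=w([(60,57),(730,171),(675,170),(511,229),(660,252),(497,353)])
SL=m([[-110,-200,12],[110,-200,12],[110,200,12],[-110,200,12],[90,-195,28]])/1e3
SU=s([(28,330),(251,568),(750,203),(538,35),(237,535)])
for ob in ([(W,WL,WU)],[(S,SL,SU)],[(W,WL,WU),(S,SL,SU)]):
    j,r=fit(ob,[.6,0,0]);print('jig',j.round(4));print(r.round(1).tolist())
np.save('jig.npy',j)
B=m([[-22.5,35,34],[22.5,35,34],[22.5,-35,34],[-22.5,-35,34]])/1e3
bw=m([(174.3,205.7),(220.7,216.3),(201.5,276.5),(164.2,266.2)])
bs=s([(395,147),(432,190),(340,240),(300,190)])
for ob in ([(W,B,bw)],[(S,B,bs)],[(W,B,bw),(S,B,bs)]):
    b,r=fit(ob,[.55,0,0]);print('brass',b.round(4),rel(j,b).round(4));print(r.round(1).tolist())
b,r=fit([(S,B,s([(222,240),(275,275),(195,350),(142,310)]))],[.55,-.1,0]);print('red',b.round(4),rel(j,b).round(4),r.round(1).tolist())
print('mouth,seat',world(j,.0655,.13),world(j,.0675,.135))
E
```

```text
jig [ 0.5263 -0.041  -0.1497]
[[-0.9, -0.1], [1.6, -0.2], [-0.0, -0.5], [-0.2, -0.2], [0.6, 0.4], [-0.5, 1.6]]
jig [ 0.5287 -0.041  -0.1585]
[[0.2, -0.2], [0.3, 2.1], [2.5, 0.8], [-2.9, -3.0], [-0.6, -0.9]]
jig [ 0.5264 -0.041  -0.15  ]
[[-0.8, -0.2], [1.6, -0.2], [0.1, -0.5], [-0.1, -0.2], [0.7, 0.4], [-0.4, 1.6], [-0.4, -0.1], [0.4, 1.7], [1.5, -0.2], [-4.2, -3.6], [-0.6, -1.2]]
brass [ 0.4824 -0.0235 -0.2913] [-0.0461  0.0108 -0.1413]
[[0.3, -0.8], [-3.1, 0.9], [3.2, 0.4], [-0.3, -0.4]]
brass [ 0.4835 -0.0248 -0.278 ] [-0.0448  0.0096 -0.128 ]
[[0.0, -0.4], [0.6, 0.0], [-0.5, -0.2], [-0.1, 0.6]]
brass [ 0.4826 -0.0236 -0.2892] [-0.0459  0.0106 -0.1392]
[[0.4, -0.6], [-3.1, 1.0], [3.4, 0.5], [-0.1, -0.2], [0.2, -0.7], [0.7, -0.3], [-0.6, -0.8], [-0.0, 0.0]]
red [ 0.465  -0.144   0.0233] [-0.0453 -0.111   0.1733] [[-0.0, -0.3], [0.6, 0.1], [0.1, -0.0], [-0.7, 0.2]]
mouth,seat [0.61056472 0.07774988] [0.61328928 0.08239495]
```

Call:
arm_command([
  [[-1.5,0,0],1.6],
  [[-3,-0.2,0],3.2],
  [[-4.5,-0.4,0],4.8],
  [[-6,-0.6,0],6.4],
  [[-7.5,-0.7,0],8],
], fingers=-0.31)

```text
time: 0.65
position: [0.4358, -0.0176, 0.2224]
tool_rot: [0.642, -0.297, 0.297, -0.642]
ft_force: [-1.0, 0.1, 0.3]
grip_width: 0.0547
```

Call:
arm_command([
  [[0,0,-0.5],1.6],
  [[0,0,-1],3.2],
  [[0,0,-2],4.8],
  [[0,0,-3],6.5],
  [[0,0,-4],8.2],
])

```text
time: 1.15
position: [0.4377, -0.0175, 0.1219]
tool_rot: [0.705, -0.053, 0.054, -0.705]
ft_force: [0.1, -0.3, 0.5]
grip_width: 0.0307
```

Call:
arm_command([
  [[0,0,0],0.08],
  [[0,0,0],0.08],
])

```text
time: 1.35
position: [0.4373, -0.0174, 0.1225]
tool_rot: [-0.705, 0.054, -0.054, 0.705]
ft_force: [0.0, -0.3, 0.1]
grip_width: 0.0302
```

```bash
cat > snap.py <<'E'
import sys,cv2,pickle
from rig import get_obs,camera
from scipy.spatial.transform import Rotation as Ro
from h import *
k=sys.argv[1];j=np.load('jig.npy')
for n in sys.argv[2:]:
    c=camera(n);cv2.imwrite(f'pics/{n}{k}.png',c['pixels'][:,:,::-1]);pickle.dump(c,open(f'{n}{k}.pkl','wb'))
o=get_obs();z=Ro.from_quat(o['tool_rot']).apply([[0,0,1],[0,1,0]]);p=o['position']
print(o['time'],p.round(4),'jaw',z.round(3).tolist(),'yawerr',np.arctan2(z[0][1],z[0][0])-j[2],'jigframe',rel(j,[p[0],p[1],0])[:2].round(4),'ft',o['ft_force'].round(2),'w',o['grip_width'],o['q'].round(2))
E
python3 snap.py 1 wrist scene
```

```text
1.45 [ 0.4383 -0.0177  0.1235] jaw [[0.151, 0.988, -0.0], [0.002, -0.001, -1.0]] yawerr 1.5686792981993458 jigframe [-0.0906  0.0099] ft [ 0.49 -0.67  0.49] w 0.02992073991494045 [-0.3   0.46  1.99 -0.    0.7  -1.71]
```

View pics/wrist1.png

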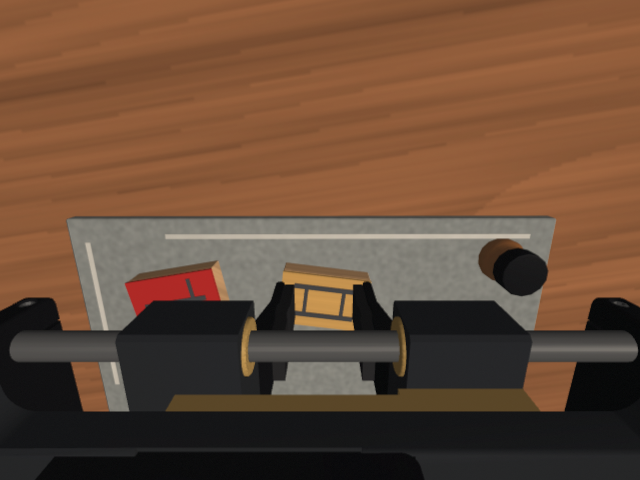

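View pics/scene1.png

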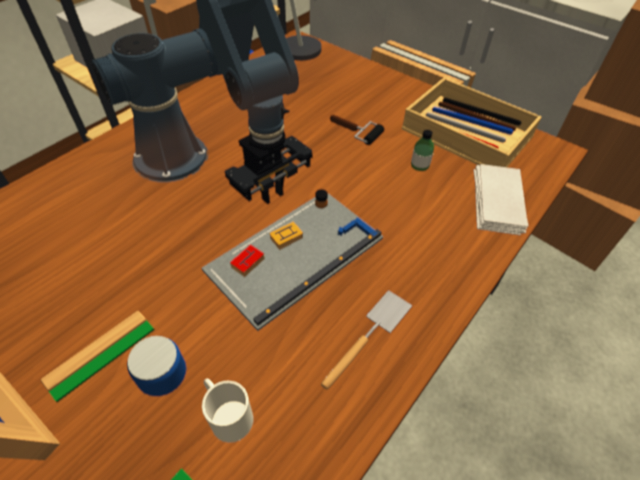

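Call:
arm_command([
  [[-0.2,0,-1.2],0.08],
  [[-0.2,0,-2.4],0.08],
  [[-0.2,0,-3.4],0.08],
  [[-0.2,0,-4.1],0.08],
  [[-0.2,0,-4.1],0.08],
])

```text
time: 1.95
position: [0.4325, -0.0175, 0.0194]
tool_rot: [-0.705, 0.051, -0.051, 0.705]
ft_force: [0.4, 0.6, -0.7]
grip_width: 0.0303
```

```bash
python3 snap.py 2 scene side; python3 -c "
import cv2
a=cv2.imread('pics/scene2.png')[165:335,195:395];b=cv2.resize(a,None,fx=3,fy=3,interpolation=2);cv2.imwrite('pics/s2z.png',b)"
```

```text
2.05 [ 0.4332 -0.0177  0.0208] jaw [[0.143, 0.99, -0.0], [0.001, -0.0, -1.0]] yawerr 1.5769802748839048 jigframe [-0.0956  0.0092] ft [0.82 0.43 0.27] w 0.03003854710488779 [-0.3   0.68  2.06 -0.    0.4  -1.73]
```

View pics/s2z.png

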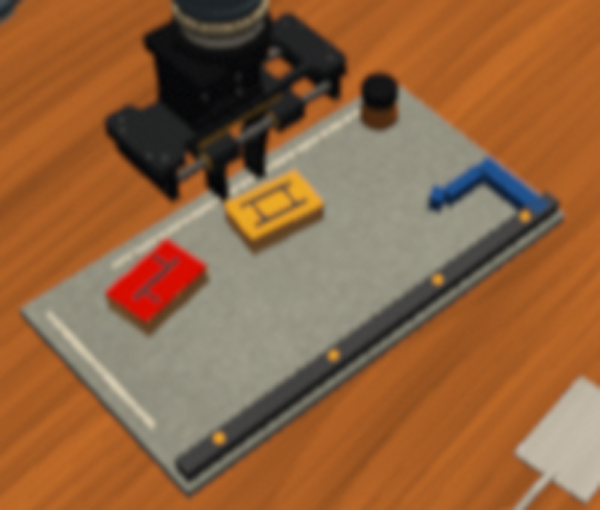

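Call:
arm_command([
  [[0.4,-0.06,0],0],
  [[0.8,-0.12,0],0],
  [[1.2,-0.18,0],0],
  [[1.6,-0.24,0],0],
  [[2,-0.3,0],0],
])

```text
time: 2.55
position: [0.4836, -0.0251, 0.0204]
tool_rot: [0.705, -0.05, 0.051, -0.705]
ft_force: [-1.3, -1.0, -0.1]
grip_width: 0.03
```

Call:
arm_command([
  [[0.4,-0.06,0],0],
  [[0.8,-0.12,0],0],
  [[1.2,-0.18,0],0],
  [[1.6,-0.24,0],0],
  [[1.6,-0.24,0],0],
])

```text
time: 3.05
position: [0.5251, -0.0317, 0.0202]
tool_rot: [0.706, -0.049, 0.052, -0.705]
ft_force: [0.0, -0.1, 0.8]
grip_width: 0.0299
```

```bash
python3 snap.py 3 scene side wrist; python3 -c "
import cv2
a=cv2.imread('pics/scene3.png')[185:335,195:395];b=cv2.resize(a,None,fx=4,fy=4,interpolation=2);cv2.imwrite('pics/s3z.png',b)"
```

```text
3.2 [ 0.5222 -0.0309  0.0199] jaw [[0.143, 0.99, 0.0], [-0.001, 0.0, -1.0]] yawerr 1.577590490005303 jigframe [-0.0057  0.0094] ft [-0.21  0.31  0.51] w 0.030351625553489706 [-0.27  0.72  1.83  0.    0.59 -1.7 ]
```

View pics/s3z.png

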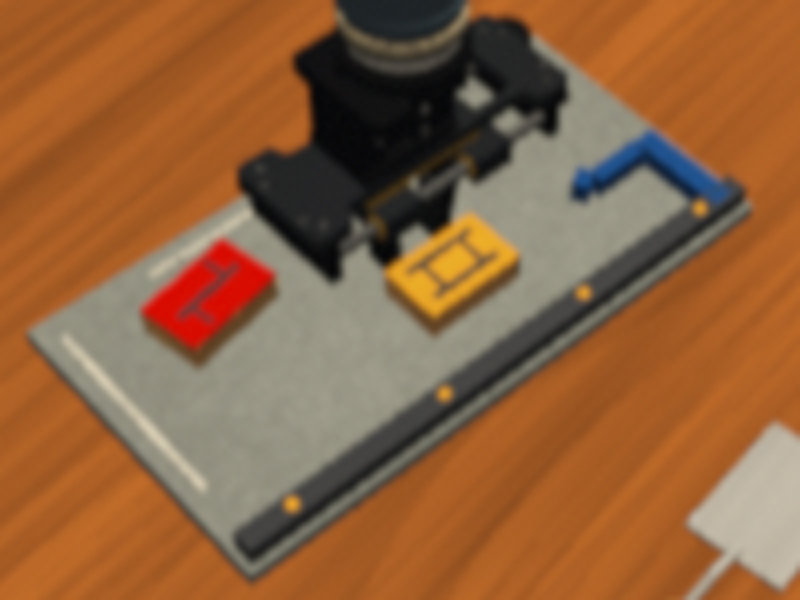

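View pics/wrist3.png

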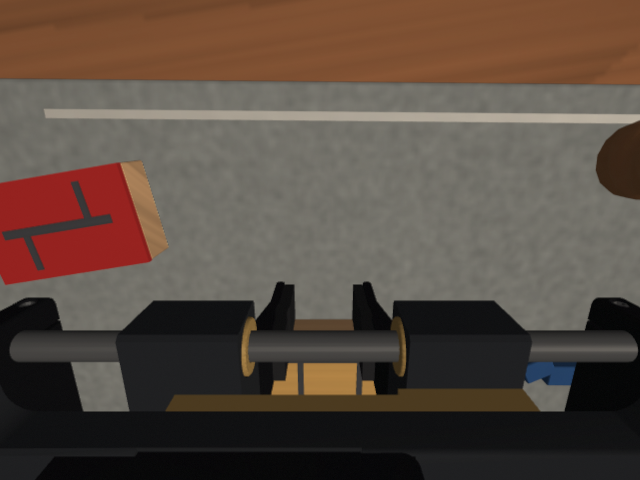

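Run:
```python
from h import *
S=pickle.load(open('scene3.pkl','rb'));j=np.load('jig.npy')
s=lambda a:np.array(a)/4+[195,185]
B=np.array([[-22.5,35,34],[22.5,35,34],[22.5,-35,34],[-22.5,-35,34]])/1e3
b,r=fit([(S,B,s([(475,212),(521,250),(435,318),(385,273)]))],[.55,-.03,0]);print(b.round(4),rel(j,b).round(4),r.round(1).tolist())
```

```text
[ 0.5612 -0.0338 -0.1333] [0.0334 0.0124 0.0167] [[-0.8, -0.1], [0.3, 0.9], [0.2, -0.4], [0.1, -0.2]]
```

Call:
arm_command([
  [[0.3,-0.045,0],0],
  [[0.6,-0.09,0],0],
  [[0.9,-0.135,0],0],
  [[1.1,-0.165,0],0],
  [[1.2,-0.18,0],0],
])

```text
time: 3.7
position: [0.5533, -0.0357, 0.0201]
tool_rot: [0.705, -0.05, 0.051, -0.705]
ft_force: [-0.5, 0.0, 0.4]
grip_width: 0.0301
```

Call:
arm_command([
  [[0.05,-0.008,0],0],
  [[0.1,-0.015,0],0],
])

```text
time: 3.9
position: [0.5546, -0.0357, 0.02]
tool_rot: [-0.705, 0.051, -0.05, 0.705]
ft_force: [-0.2, -0.4, -0.3]
grip_width: 0.0299
```

```bash
python3 snap.py 4 scene ; python3 -c "
import cv2
a=cv2.imread('pics/scene4.png')[185:335,195:395];b=cv2.resize(a,None,fx=4,fy=4,interpolation=2);cv2.imwrite('pics/s4z.png',b)"
```

```text
3.95 [ 0.555  -0.0358  0.02  ] jaw [[0.143, 0.99, 0.0], [-0.0, 0.0, -1.0]] yawerr 1.5776567604037888 jigframe [0.0275 0.0094] ft [ 0.83  0.16 -1.11] w 0.029841855467763197 [-0.27  0.75  1.75 -0.    0.65 -1.69]
```

View pics/s4z.png

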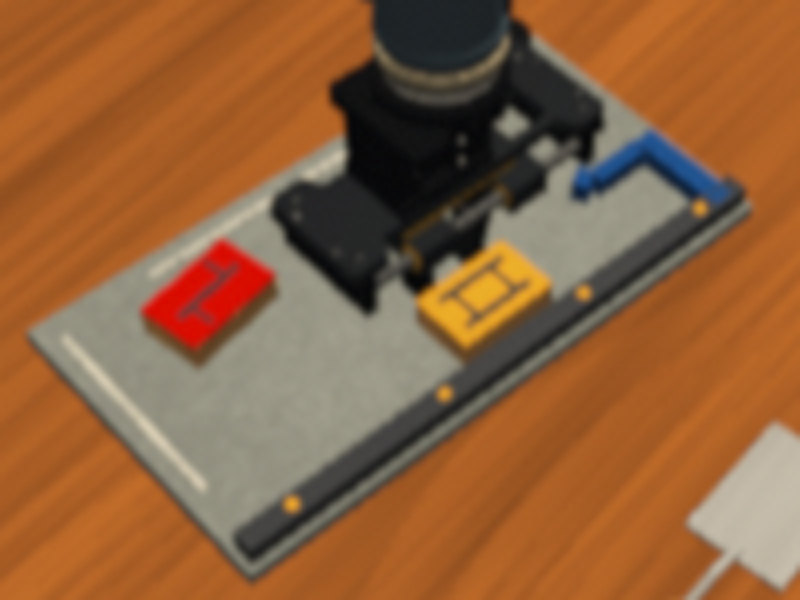

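Call:
arm_command([
  [[0.06,-0.01,0],0],
  [[0.12,-0.018,0],0],
  [[0.18,-0.027,0],0],
  [[0.18,-0.027,0],0],
])

```text
time: 4.35
position: [0.56, -0.0366, 0.0201]
tool_rot: [0.705, -0.05, 0.051, -0.705]
ft_force: [0.2, -0.5, 0.6]
grip_width: 0.0299
```

Call:
arm_command([
  [[0.04,-0.006,0],0],
  [[0.08,-0.012,0],0],
  [[0.08,-0.012,0],0],
])

```text
time: 4.65
position: [0.5603, -0.0365, 0.02]
tool_rot: [-0.705, 0.051, -0.05, 0.705]
ft_force: [-2.3, -0.3, 1.9]
grip_width: 0.03
```

Call:
arm_command([
  [[0.04,-0.006,0],0],
  [[0.08,-0.012,0],0],
  [[0.08,-0.012,0],0],
])

```text
time: 4.95
position: [0.5604, -0.0364, 0.0198]
tool_rot: [-0.705, 0.053, -0.048, 0.706]
ft_force: [-6.9, -0.0, 4.1]
grip_width: 0.0297
```

```bash
python3 snap.py 5 scene side; python3 -c "
import cv2
a=cv2.imread('pics/scene5.png')[215:315,265:395];b=cv2.resize(a,None,fx=6,fy=6,interpolation=2);cv2.imwrite('pics/s5z.png',b)"
```

```text
5.05 [ 0.5604 -0.0364  0.0198] jaw [[0.143, 0.99, 0.001], [-0.006, 0.001, -1.0]] yawerr 1.5775374312998496 jigframe [0.033  0.0096] ft [-6.13 -0.65  3.97] w 0.030153042371112843 [-0.26  0.75  1.73 -0.    0.67 -1.69]
```

View pics/s5z.png

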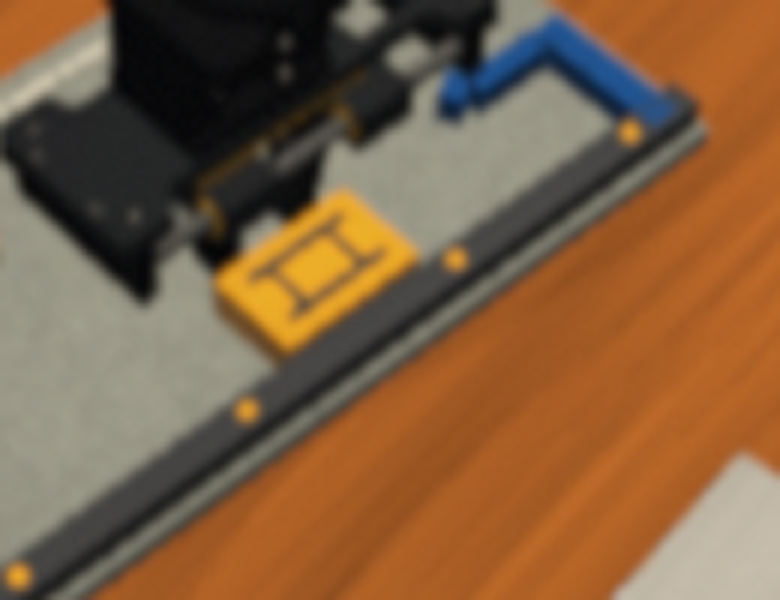

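Call:
arm_command([
  [[-0.4,0.06,0],0],
  [[-0.8,0.12,0],0],
  [[-0.8,0.12,1],0],
  [[-0.8,0.12,2],0],
  [[-0.8,0.12,2],0],
], fingers=-1)

```text
time: 5.55
position: [0.546, -0.0347, 0.0728]
tool_rot: [0.706, -0.048, 0.053, -0.705]
ft_force: [0.3, 0.8, 0.4]
grip_width: 0.0021
```

Call:
arm_command([
  [[0,0,0],0],
  [[0,0,0],0],
  [[0,0,0],0],
])

```text
time: 5.85
position: [0.5428, -0.0339, 0.069]
tool_rot: [-0.705, 0.051, -0.05, 0.705]
ft_force: [-1.2, 0.2, -0.5]
grip_width: 0.0007
```

```bash
python3 snap.py 6 scene wrist; python3 -c "
import cv2
a=cv2.imread('pics/scene6.png')[215:315,265:395];b=cv2.resize(a,None,fx=6,fy=6,interpolation=2);cv2.imwrite('pics/s6z.png',b)"
python3 - <<'E'
from h import *
from rig import get_obs
j=np.load('jig.npy');p=np.mean([get_obs()['position'][:2] for _ in range(5)],0)
print((world(j,.065,-.052)-p)/.025)
E
```

```text
5.95 [ 0.543  -0.034   0.0691] jaw [[0.143, 0.99, 0.0], [-0.002, 0.0, -1.0]] yawerr 1.5775459625622001 jigframe [0.0154 0.0094] ft [ 0.08  0.42 -0.2 ] w 0.0004830403655554393 [-0.27  0.65  1.76  0.    0.73 -1.7 ]
[ 1.59680172 -2.72474992]
```

View pics/s6z.png

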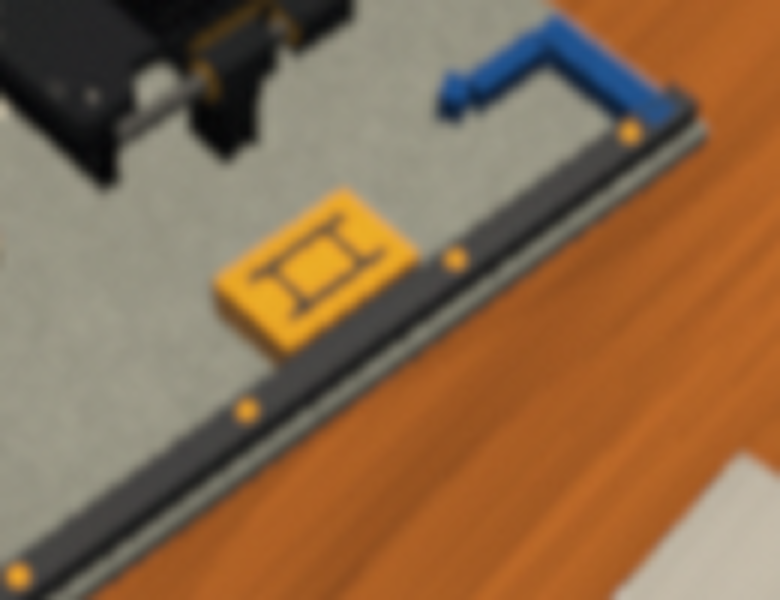

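View pics/wrist6.png

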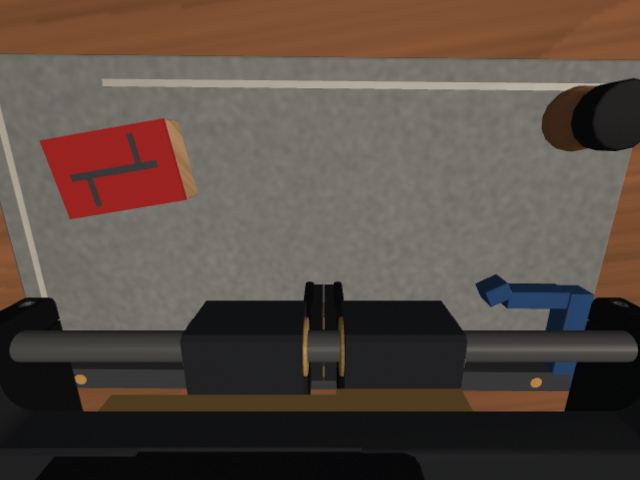

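Call:
arm_command([
  [[0.5,-0.9,0],0],
  [[1,-1.8,0],0],
  [[1.6,-2.7,0],0],
  [[1.6,-2.7,0],0],
])

```text
time: 6.35
position: [0.5865, -0.105, 0.0699]
tool_rot: [0.706, -0.05, 0.053, -0.705]
ft_force: [-0.2, 0.1, 0.3]
grip_width: 0.0004
```

```bash
python3 snap.py 7 scene; python3 -c "
import cv2
a=cv2.imread('pics/scene7.png')[215:315,265:395];b=cv2.resize(a,None,fx=6,fy=6,interpolation=2);cv2.imwrite('pics/s7z.png',b)"
python3 - <<'E'
from h import *
S=pickle.load(open('scene6.pkl','rb'));j=np.load('jig.npy')
B=np.array([[-22.5,35,34],[22.5,35,34],[22.5,-35,34],[-22.5,-35,34]])/1e3
b,r=fit([(S,B,np.array([(345,186),(420,252),(290,353),(213,286)])/6+[265,215])],[.6,-.03,0]);print(b.round(4),rel(j,b).round(4),r.round(1).tolist())
E
```

```text
6.4 [ 0.5844 -0.1031  0.0695] jaw [[0.145, 0.989, -0.0], [0.001, -0.0, -1.0]] yawerr 1.575602493656835 jigframe [ 0.0666 -0.0527] ft [ 0.38 -0.12 -1.11] w 0.0003962505075427186 [-0.36  0.69  1.63  0.    0.81 -1.79]
[ 0.5957 -0.0405 -0.1257] [0.0685 0.0109 0.0243] [[-0.5, 0.5], [0.1, 0.3], [0.3, -0.3], [0.0, -0.5]]
```

View pics/s7z.png

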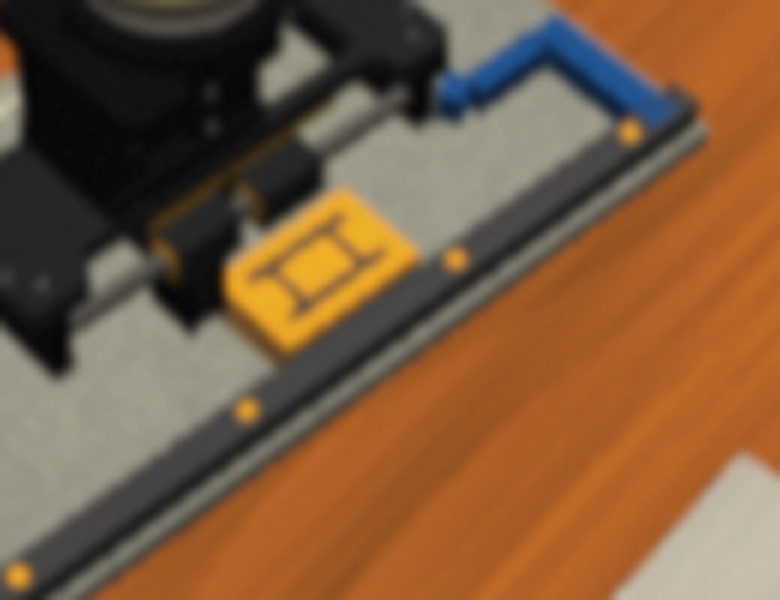

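Run:
```python
from h import *
import cv2
S=pickle.load(open('scene6.pkl','rb'));j=np.load('jig.npy')
im=S['pixels'][:,:,::-1]
k=7;ox,oy=285,205
b=cv2.resize(im[oy:oy+85,ox:ox+110],None,fx=k,fy=k,interpolation=2)
def line(L,col):
    u=(proj(S,place(j,np.array(L)/1e3))-[ox-.5,oy-.5])*k
    cv2.polylines(b,[np.int32(u*16)],False,col,1,cv2.LINE_AA,4)
line([[90,-195,28],[90,195,28]],(255,255,0));line([[106,-195,28],[106,195,28]],(255,255,0))
line([[41,130,28],[41,170,28],[90,170,28]],(0,255,255))
line([[90,-24,34],[90,46,34],[45,46,34],[45,-24,34],[90,-24,34]],(0,0,255))
cv2.imwrite('pics/s6o.png',b)
```

```text
(no output)
```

View pics/s6o.png

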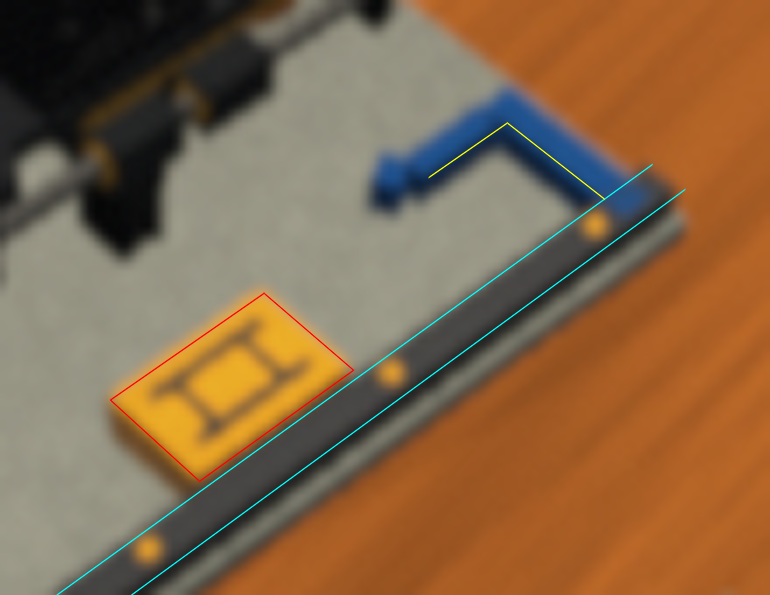

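Call:
arm_command([
  [[0,0,1.5],0],
  [[1,0.5,3],0],
  [[2.2,1,4.2],0],
  [[3.4,1.6,4.8],0],
  [[4.4,2.4,4.8],0],
])

```text
time: 6.9
position: [0.6958, -0.0408, 0.1933]
tool_rot: [0.706, -0.049, 0.052, -0.705]
ft_force: [-0.1, 0.5, 0.5]
grip_width: 0.0009
```

Call:
arm_command([
  [[0,0,0],0],
  [[0,0,0],0],
])

```text
time: 7.1
position: [0.6919, -0.0401, 0.1887]
tool_rot: [-0.705, 0.051, -0.048, 0.705]
ft_force: [-0.5, 0.8, -0.3]
grip_width: 0.0005
```

```bash
python3 snap.py 8 wrist side scene
```

```text
7.25 [ 0.6917 -0.0418  0.189 ] jaw [[0.143, 0.99, -0.0], [-0.003, 0.0, -1.0]] yawerr 1.5771833263720196 jigframe [0.1636 0.0239] ft [-0.88 -0.14  0.24] w 0.00030965831952928084 [-0.22  0.66  1.28 -0.    1.21 -1.65]
```

View pics/wrist8.png

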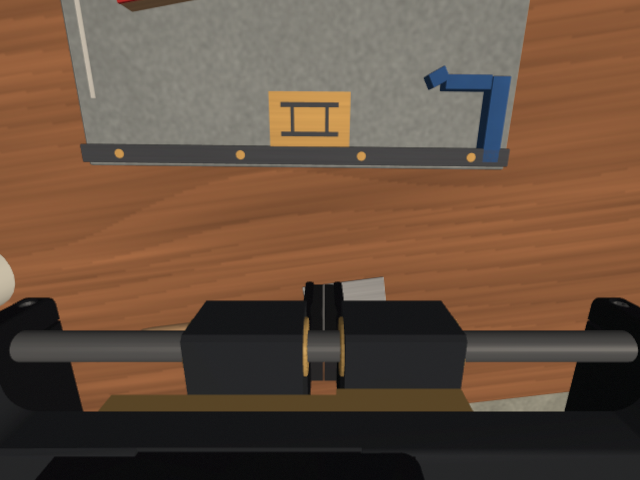

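Run:
```python
import cv2
a=cv2.imread('pics/wrist8.png')
b=cv2.resize(a[60:180,400:530],None,fx=6,fy=5,interpolation=2);c=cv2.resize(a[80:180,70:370],None,fx=2.6,fy=5,interpolation=2)
cv2.imwrite('pics/w8a.png',b);cv2.imwrite('pics/w8b.png',c)
```

```text
(no output)
```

View pics/w8a.png

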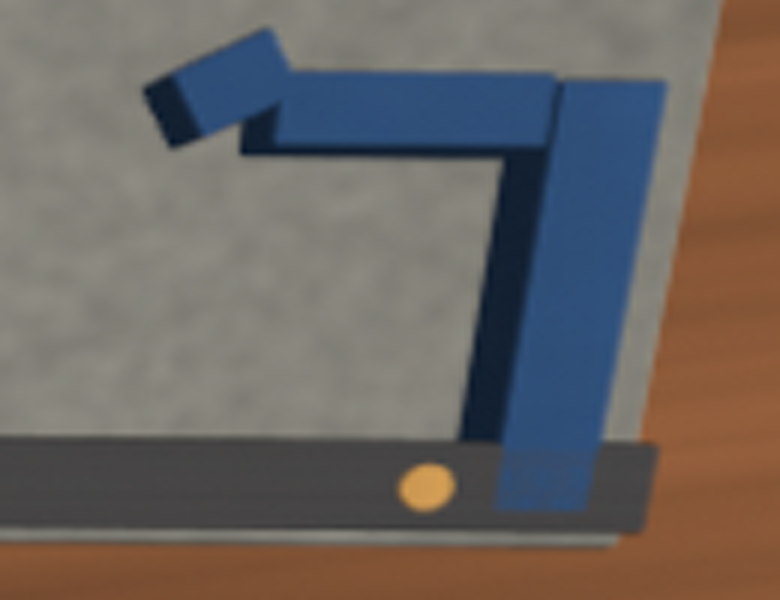

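View pics/w8b.png

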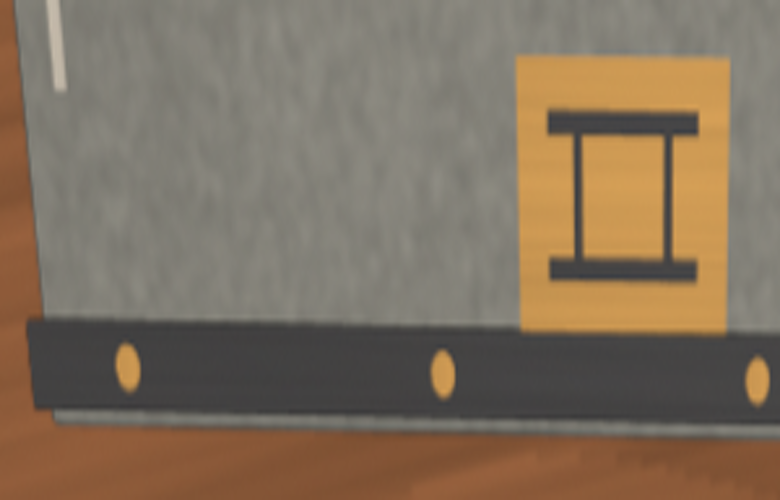

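Run:
```python
from h import *
W=pickle.load(open('wrist8.pkl','rb'))
L=np.array([[90,195,28],[106,195,28],[41,170,28],[90,170,28],[90,-195,28],[106,-195,28]])/1e3
U=[(509.7,149),(507.5,166.6),(491.3,89.4),(483.3,148),(80.8,143.6),(83.5,161.6)]
j,r=fit([(W,L,U)],np.load('jig.npy'));print(j.round(4),r.round(1).tolist());np.save('jig2.npy',j)
B=np.array([[-22.5,-35,34],[-22.5,35,34],[22.5,-35,34],[22.5,35,34]])/1e3
b,r=fit([(W,B,[(268.5,91.2),(351.2,91.6),(270.4,146.2),(349.6,146.8)])],[.6,-.03,-.15]);print(b.round(4),rel(j,b).round(4),r.round(1).tolist())
t=world(j,.065,b[1]*0-.052+.0);from rig import get_obs
print(t,(t-get_obs()['position'][:2])/.025)
```

```text
[ 0.5256 -0.0394 -0.1507] [[1.0, -0.4], [0.2, 0.0], [0.1, 0.2], [-0.2, 0.3], [-0.9, -0.0], [-0.2, 0.2]]
[ 0.5943 -0.0366 -0.146 ] [0.0675 0.0131 0.0048] [[0.2, -0.0], [-0.3, 0.2], [0.3, -0.0], [-0.2, -0.1]]
[ 0.58206869 -0.10060266] [-4.38460366 -2.35208798]
```

Call:
arm_command([
  [[-1.5,-0.8,0],0],
  [[-3,-1.6,-1],0],
  [[-4.4,-2.35,-2.4],0],
  [[-4.4,-2.35,-4],0],
  [[-4.4,-2.35,-5.2],0],
])

```text
time: 7.75
position: [0.5801, -0.1013, 0.0585]
tool_rot: [-0.705, 0.053, -0.05, 0.706]
ft_force: [0.8, -0.6, -0.7]
grip_width: 0.0002
```

Call:
arm_command([
  [[0,0,-0.8],0],
  [[0,0,-1.6],0],
  [[0,0,-1.6],0],
])

```text
time: 8.05
position: [0.5803, -0.1002, 0.0175]
tool_rot: [-0.705, 0.053, -0.049, 0.706]
ft_force: [-0.6, 0.2, -1.1]
grip_width: 0.0003
```

```bash
cp jig2.npy jig.npy; python3 snap.py 9 scene; python3 -c "
import cv2
a=cv2.imread('pics/scene9.png')[215:315,265:395];b=cv2.resize(a,None,fx=6,fy=6,interpolation=2);cv2.imwrite('pics/s9z.png',b)"
```

```text
8.1 [ 0.5816 -0.1005  0.019 ] jaw [[0.144, 0.99, 0.001], [-0.004, 0.001, -1.0]] yawerr 1.5772725461697996 jigframe [ 0.0645 -0.052 ] ft [ 0.67  0.29 -0.02] w 0.0006593775885784911 [-0.36  0.77  1.65 -0.    0.72 -1.79]
```

View pics/s9z.png

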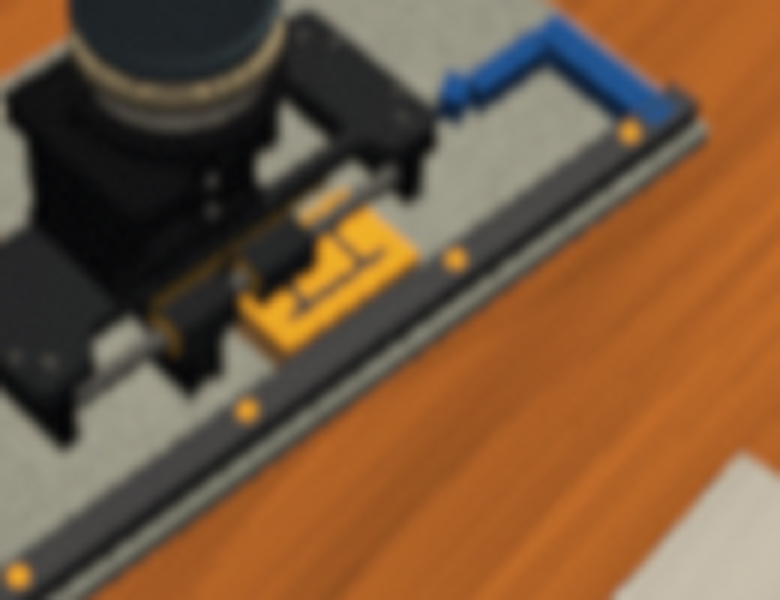

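Call:
arm_command([
  [[0.06,0.4,0],0],
  [[0.12,0.8,0],0],
  [[0.18,1.2,0],0],
  [[0.25,1.6,0],0],
  [[0.31,2,0],0],
])

```text
time: 8.6
position: [0.5917, -0.0492, 0.0207]
tool_rot: [0.705, -0.05, 0.051, -0.705]
ft_force: [-0.3, -1.5, 1.0]
grip_width: 0.0005
```

Call:
arm_command([
  [[0.05,0.3,0],0],
  [[0.1,0.6,0],0],
  [[0.15,0.9,0],0],
  [[0.19,1.2,0],0],
  [[0.19,1.2,0],0],
])

```text
time: 9.1
position: [0.5958, -0.0192, 0.0199]
tool_rot: [-0.705, 0.05, -0.05, 0.705]
ft_force: [0.5, -0.4, 0.4]
grip_width: 0.0003
```

```bash
python3 snap.py 10 scene side; python3 -c "
import cv2
a=cv2.imread('pics/scene10.png')[215:315,265:395];b=cv2.resize(a,None,fx=6,fy=6,interpolation=2);cv2.imwrite('pics/s10z.png',b)"
```

```text
9.2 [ 0.5958 -0.0201  0.0199] jaw [[0.142, 0.99, 0.0], [-0.0, 0.0, -1.0]] yawerr 1.5787030965177287 jigframe [0.0665 0.0297] ft [0.71 0.5  0.2 ] w 0.0003132596901114815 [-0.22  0.78  1.64  0.    0.73 -1.65]
```

View pics/s10z.png

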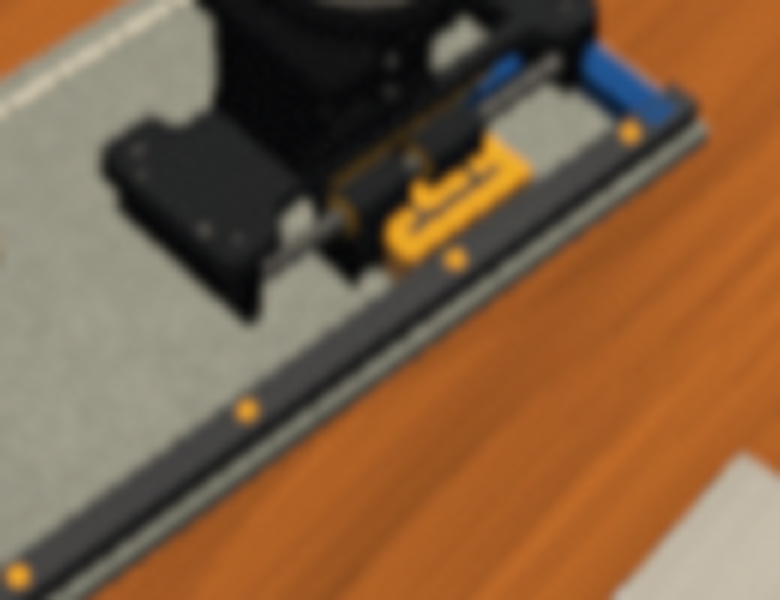

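Call:
arm_command([
  [[0.05,0.3,0],0],
  [[0.09,0.6,0],0],
  [[0.14,0.9,0],0],
  [[0.18,1.2,0],0],
  [[0.23,1.5,0],0],
])

```text
time: 9.7
position: [0.6017, 0.0179, 0.02]
tool_rot: [0.705, -0.051, 0.05, -0.705]
ft_force: [-0.6, -0.9, 0.3]
grip_width: 0.0002
```

Call:
arm_command([
  [[0.02,0.12,0],0],
  [[0.04,0.24,0],0],
  [[0.05,0.34,0],0],
  [[0.05,0.34,0],0],
])

```text
time: 10.1
position: [0.603, 0.0259, 0.0201]
tool_rot: [-0.705, 0.051, -0.051, 0.705]
ft_force: [0.4, 0.4, -0.7]
grip_width: 0.0006
```

```bash
python3 snap.py 11 scene side; python3 -c "
import cv2
a=cv2.imread('pics/scene11.png')[205:305,295:395];b=cv2.resize(a,None,fx=6,fy=6,interpolation=2);
a=cv2.imread('pics/side11.png')[200:330,250:420];c=cv2.resize(a,None,fx=4.5,fy=4.5,interpolation=2);cv2.imwrite('pics/s11z.png',b);cv2.imwrite('pics/d11z.png',c)"
```

```text
10.2 [0.603  0.0256 0.0201] jaw [[0.143, 0.99, 0.0], [0.0, 0.0, -1.0]] yawerr 1.5782638247219656 jigframe [0.0668 0.0759] ft [ 0.38 -0.07  0.27] w 0.00022020263458760817 [-0.14  0.78  1.62  0.    0.74 -1.57]
```

View pics/s11z.png

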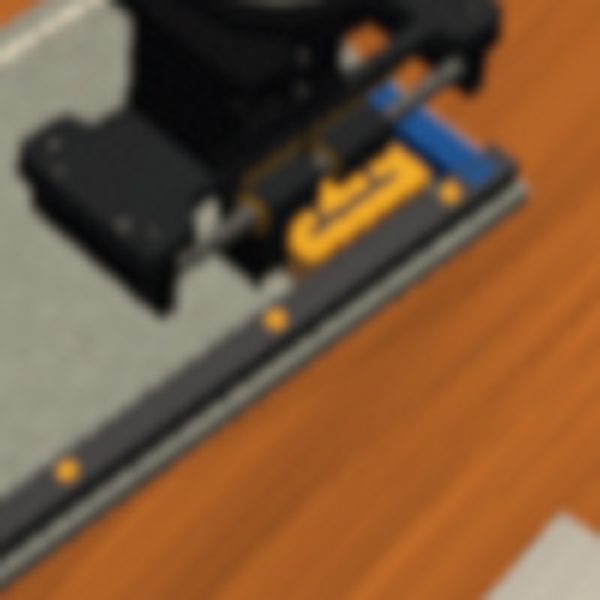

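View pics/d11z.png

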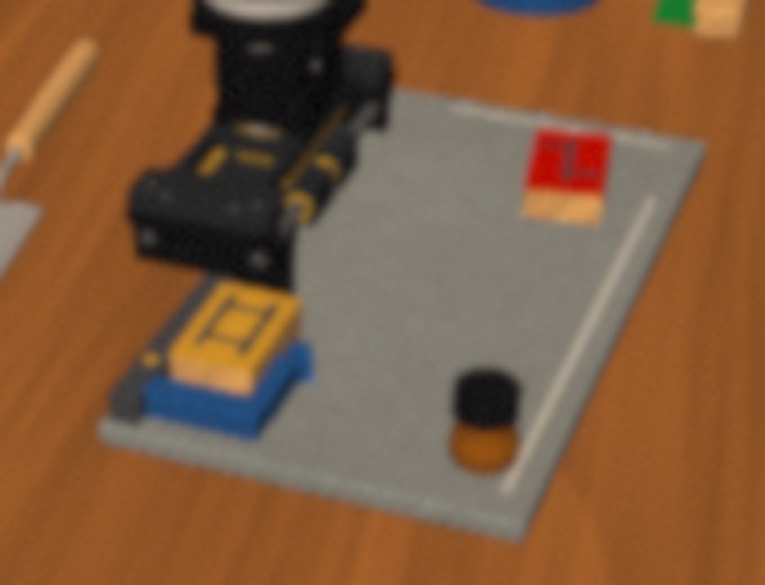

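Call:
arm_command([
  [[0.012,0.08,0],0],
  [[0.024,0.16,0],0],
  [[0.036,0.24,0],0],
  [[0.036,0.24,0],0],
])

```text
time: 10.6
position: [0.6039, 0.0319, 0.0201]
tool_rot: [-0.705, 0.05, -0.051, 0.705]
ft_force: [-0.1, 0.5, 0.3]
grip_width: 0.0002
```

Call:
arm_command([
  [[0.01,0.06,0],0],
  [[0.02,0.12,0],0],
  [[0.02,0.12,0],0],
])

```text
time: 10.9
position: [0.6044, 0.0349, 0.02]
tool_rot: [-0.705, 0.051, -0.051, 0.705]
ft_force: [0.1, 0.5, -0.6]
grip_width: 0.0001
```

Call:
arm_command([
  [[0.01,0.06,0],0],
  [[0.02,0.12,0],0],
  [[0.02,0.12,0],0],
])

```text
time: 11.2
position: [0.6049, 0.0379, 0.02]
tool_rot: [-0.705, 0.051, -0.051, 0.705]
ft_force: [0.7, -0.3, -0.3]
grip_width: 0.0004
```

Call:
arm_command([
  [[0.01,0.06,0],0],
  [[0.02,0.12,0],0],
  [[0.02,0.12,0],0],
])

```text
time: 11.5
position: [0.6046, 0.0386, 0.0201]
tool_rot: [0.707, -0.051, 0.049, -0.704]
ft_force: [-1.6, -7.7, 1.5]
grip_width: 0.0007
```

Call:
arm_command([
  [[-0.06,-0.4,0],0],
  [[-0.12,-0.8,0],0],
  [[-0.12,-0.8,1.5],0],
  [[-0.12,-0.8,3],0],
  [[-0.12,-0.8,4.5],0],
])

```text
time: 12.0
position: [0.602, 0.0201, 0.1333]
tool_rot: [-0.705, 0.051, -0.051, 0.705]
ft_force: [1.0, 0.4, 0.8]
grip_width: 0.0008
```

Call:
arm_command([
  [[1,0,1],0],
  [[2,0,2],0],
  [[3,0,2.3],0],
  [[3.8,0,2.3],0],
  [[3.8,0,2.3],0],
])

```text
time: 12.5
position: [0.7, 0.0199, 0.1905]
tool_rot: [-0.705, 0.049, -0.052, 0.705]
ft_force: [0.5, 0.1, -0.8]
grip_width: 0.0007
```

Call:
arm_command([
  [[0,0,0],0],
  [[0,0,0],0],
])

```text
time: 12.7
position: [0.6958, 0.0206, 0.1892]
tool_rot: [-0.705, 0.052, -0.05, 0.705]
ft_force: [-0.0, -0.9, -0.7]
grip_width: 0.001
```

```bash
python3 snap.py 12 wrist scene side; python3 -c "
import cv2
a=cv2.imread('pics/wrist12.png');cv2.imwrite('pics/w12z.png',cv2.resize(a[60:180,300:500],None,fx=4,fy=5,interpolation=2))"
```

```text
12.85 [0.6964 0.0207 0.1898] jaw [[0.143, 0.99, 0.0], [-0.001, 0.0, -1.0]] yawerr 1.5783156340274154 jigframe [0.1598 0.0851] ft [-0.05 -0.2   0.69] w 0.0005275246076074933 [-0.13  0.66  1.27  0.    1.22 -1.56]
```

View pics/wrist12.png

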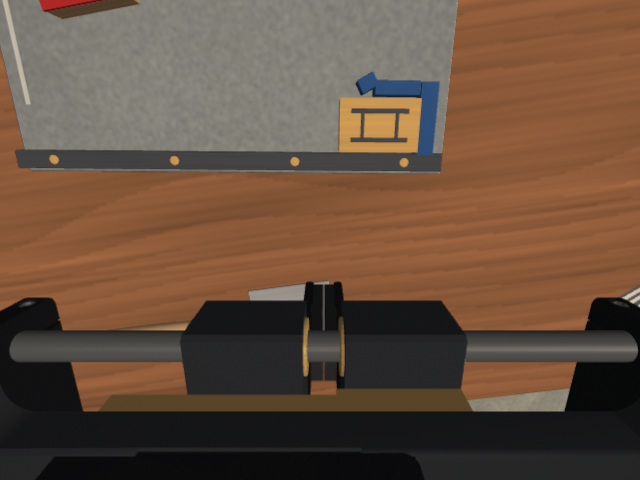

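View pics/w12z.png

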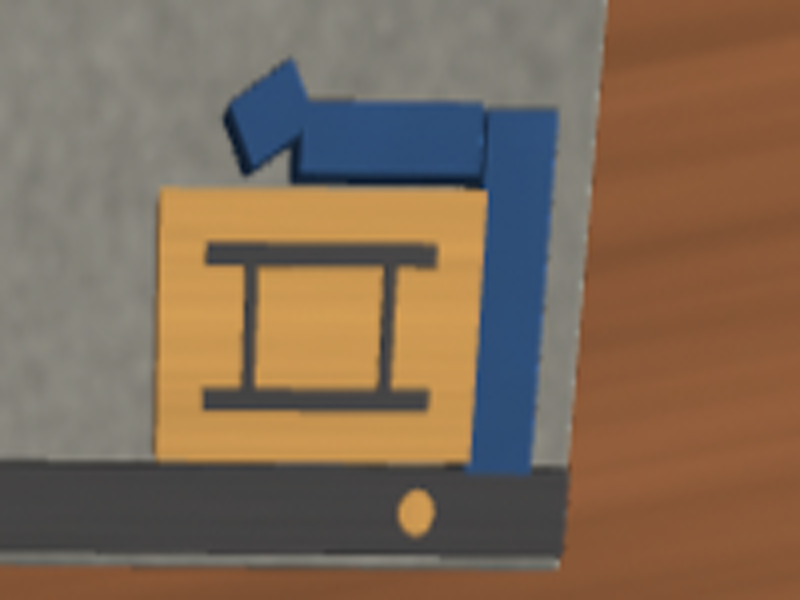

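```bash
python3 - <<'E'
from h import *
W=pickle.load(open('wrist12.pkl','rb'))
L=np.array([[90,195,28],[106,195,28],[41,170,28],[90,-195,28],[106,-195,28]])/1e3
j,r=fit([(W,L,[(442,153.2),(440,171.4),(421,95.2),(16.5,149.8),(19,167)])],np.load('jig.npy'));print(j.round(4),r.round(1).tolist())
B=np.array([[-22.5,-35,34],[-22.5,35,34],[22.5,-35,34],[22.5,35,34]])/1e3
b,r=fit([(W,B,[(340,97.4),(422,98),(339.2,152.2),(417.5,152.6)])],[.6,.08,-.15])
for q in (j,np.load('jig2.npy')): print(b.round(4),(rel(q,b)-[.0675,.135,0]).round(4),r.round(1).tolist())
E
python3 -c "
import cv2
a=cv2.imread('pics/side12.png')[170:340,230:450];cv2.imwrite('pics/d12z.png',cv2.resize(a,None,fx=3.5,fy=3.5,interpolation=2))"
```

```text
[ 0.5257 -0.0394 -0.1508] [[1.0, 0.3], [1.1, -0.0], [-0.5, -0.1], [-2.0, -0.3], [-0.1, 0.5]]
[ 0.6119  0.084  -0.1471] [-0.0008 -0.0001  0.0038] [[0.2, 0.2], [-0.1, 0.1], [-0.0, -0.2], [-0.1, -0.2]]
[ 0.6119  0.084  -0.1471] [-0.0008 -0.      0.0037] [[0.2, 0.2], [-0.1, 0.1], [-0.0, -0.2], [-0.1, -0.2]]
```

View pics/d12z.png

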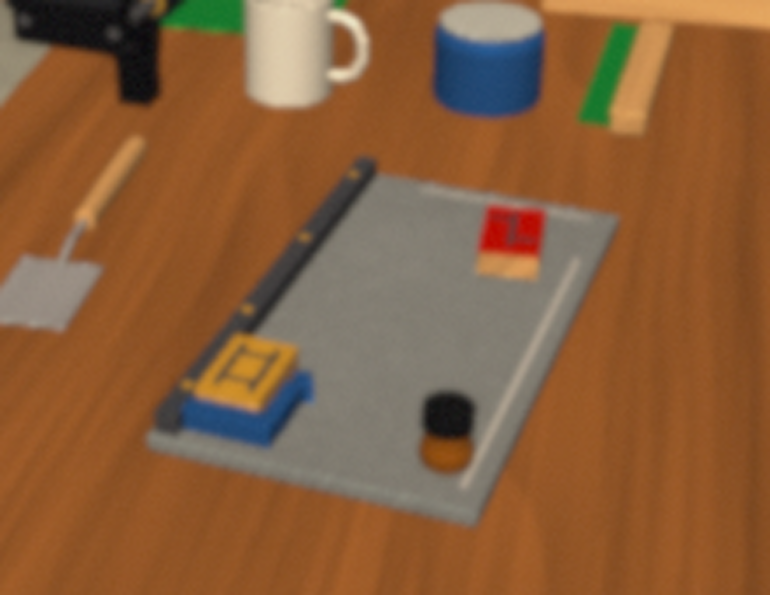

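View pics/scene12.png

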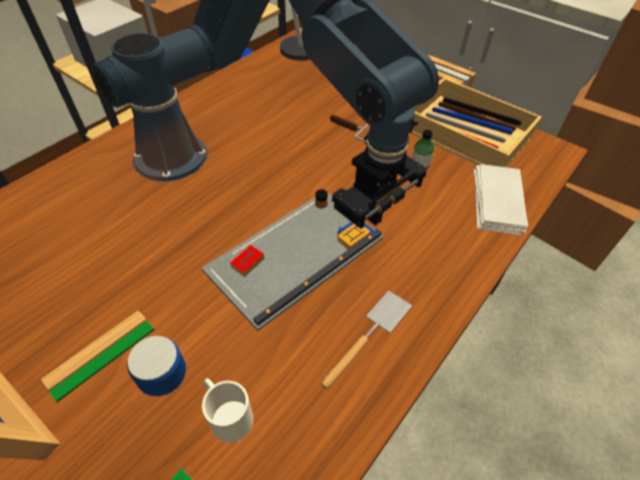

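The block is home: offset from the seat is -0.8 mm across and 0 mm along, yaw 0.004 rad. The red block, at about (247,260) in the scene picture, and the bystanders have not moved, and the arm is clear at about 0.19 m.

```bash
python3 -c "
from rig import hand_in;print(hand_in())"
```

```text
the job is handed in; nothing more can be done
None
```

The brass block is fully home in the corner pocket, and I handed the job in at about 12.9 s on the robot clock.

**To the rail:** I pushed the block with two spread fingertips until it met the rail at about 7 N. A wrist picture then showed it at board x 67.5 mm, y 13 mm and yaw 0.005 rad, so flat against the rail and well short of the pocket.

**Along the rail:** With the fingers shut, I slid the block along the rail from behind until it met the end stop at about 8 N. I then backed off, lifted clear and looked again.

**Last checks:** The final wrist picture puts the block 0.8 mm off the seat across the rail, 0.0 mm along it, and 0.004 rad off square. By eye in the scene and side pictures, the red block and the bystanders had not moved. The fingertips are about 0.19 m up and touching nothing.

**Disagreement:** The blurrier scene camera alone gave the block a yaw of 0.024 rad at the rail, against 0.005 rad from the wrist view. I trusted the wrist view; both are within the 0.07 rad limit.

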